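Reverse the double-ended scraper blade in its sloping holder

ROBOT

A 6-joint arm with a two-finger parallel gripper is mounted at the origin on the work surface. World frame = base frame: x ahead of the robot, y to its left, z up, the work surface at z = 0. Lengths are in mm, angles in rad, forces in N, time in s.
With the tool pointing down it reaches from about 275 to 1000 mm from the base axis. Payload 8.4 kg.
Tool frame: the origin (TCP) lies on the centre line of the jaws, within the pads' length; the fingertips stand 17 mm ahead of it and the grasp point (between the pads) lies 2 mm behind it (r.tcp_to_tips is the z of the fingertips in the tool frame, in mm); z points along the fingers, y is the direction in which the jaws open and shut (so a half turn about z gives the same grasp; the last joint's range is limited). The gripper opens to 85 mm and grips with 20 to 120 N. Pads are 22 mm wide; open, the fingers measure 114 mm over their backs; the gripper's body (76 mm by 85 mm) begins 54 mm behind the grasp point. The pads swing forward as they close: fully open they stand 13 mm farther back than shut.
Start: joints at [1.315, 0.353, 1.633, -0, 1.155, -0.002], TCP at [156.926, 604.981, 248.281] pointing down, gripper open.
Joint ranges: [-2.63, 2.63], [-0.92, 2.1], [0.06, 2.66], [-1.3, 4.44], [0, 2.69], [-3.02, 3.02]. Speed limits (rad/s): [2.22, 2.22, 2.79, 3.14, 3.14, 3.14].

INTERFACE

Orientations are given as [roll, pitch, yaw] about the fixed x, y, z axes, in that order (R = Rz(yaw) Ry(pitch) Rx(roll)).
In Python, from rig import r, cams, job gives the robot as it stands.
- The arm moves only by the tool drive_tool, never from a script. Its argument "deltas" is a list of rows, each a list of 4 numbers: the shift along the tool's x, y, z in cm, then the turn about the tool's z in rad. In form: [[x, y, z, roll], ...]. A call has 1 to 12 rows; each row shifts and turns the commanded pose from where the row before left it, along the tool's axes as they then stand; what a row does not reach is not made up. A row lasts 1/12 s, in which the tool goes at most 41.7 mm and 7.16 degrees, less where a joint would pass 70% of its speed; a pose out of reach is approached as far as the arm can. A call with a gripper value outside its range is refused whole. "jaw" is the closure, from 0 (fully open) to 1 (shut), set as the call begins (left out, the last holds). The fingers move at their own pace and stop on an object; "force" is the grip in N (left out, the last holds). Time passes only in rows, so rows that do not move let the fingers close. It gives the time, the measured TCP pose, the force and the opening at its end, in the units of the state.
- r.sense(): the state, without advancing time (a new reading comes with each control period).
- cams.grab_frame(name): name is "side" or "top" or "wrist"; returns (picture, depth): 420x560x3 uint8, red, green, blue; 420x560 float32, mm along the optical axis (not along the pixel's ray), 0 where there is no reading.
- cams.camera_params(name): a dict with "fx", "fy", "cx", "cy" (pixels), "k1" (the pictures are not rectified: a ray, as slopes to the right and down, at radius r is drawn at 1 + k1 r^2 times it, then the intrinsics apply), "R" (3x3) and "t" (3): a world point X has camera coordinates R X + t. Camera axes: x right, y down, z forward; pixel columns grow to the right and rows downward; lengths in mm; the calibration is good to about 2 mm. A picture is of the moment at which its call begins: read the wrist's pose just before it. camera_params takes no time and is no camera call; for the wrist camera it gives the pose at the moment of the call.
- job.sign_off(): hands the job in, once; it reports no verdict.
The state is a dict: "clock": time; "qpos": joint angles; "qvel": joint speeds; "joint_efforts": joint torques, N m; "eef_pos": TCP position; "tcp_rot": TCP orientation; "contact_force": force on the tool from outside, world axes, zero at the start; "wrist_torque": the same for the moment, N m; "opening": opening from 0.0 (shut) to 1.0 (fully open).
Only numpy, scipy, OpenCV 4.12 (cv2) and the standard library are available. Lean on these libraries where they do the work, as an engineer would, in place of code of your own. Each camera call takes 0.05 s, during which the arm holds its last target. There are 200 camera calls.

TASK

The gasket scraper clamped in the blue sloping stand has its worn, copper-stained blade end facing out. Draw the double-ended blade right out of the orange holder, turn it end for end, and push it back in fully home, so that the bright unused end faces out and the black grip block sits against the holder's mouth; let go of it and leave everything else on the bench where it is.

Things in the scene. Friction and masses are not known exactly. Their poses are not given: they have to be found in the camera images.
- holder: Orange scraper head, 43 x 31 mm outside, black handle behind; fixed. Origin: centre of its slot mouth (steel rim). x runs out along the slot, sloping UP 30 deg from level: the way the blade is drawn out. y level, across the slot. z upward, leaning 30 deg back from vertical. Slot 27 mm wide (y), 11 mm high (z), 84 mm deep; first 10 mm flare to 35 x 18. A tongue (24 mm wide, 45 long, top at z = -13.7) juts out below.
- stand: Blue bench stand, fixed: base 240 x 110 x 12 mm, cheek plates up to 125 mm high beside the scraper head, behind its mouth. Origin: centre of the base underside; x level, the way the slot opens; slot mouth at (70, 0, 150) mm. Air is free above the scraper, and 200 mm out along the slot by 100 mm either side.
- blade: Loose double-ended blade, 0.15-0.31 kg, 180 mm long in x. Origin: its middle, in a black grip block 48 (x) x 40 (y) x 24 (z) mm; grip it across the 40. +x to the fresh end (green band), -x to the used (red band). Shanks 24 (y) x 8 (z) mm, last 8 mm 20 x 5. Symmetric shape. Home = middle 24 mm out from the mouth; starts about 25. The slot is slippery (0.25).
- fresh_tip (a point): Middle of the bright, white-edged unused end of the blade, 90 mm along +x from its middle; hidden in the holder at the start.
- used_tip (a point): Middle of the worn copper-stained dark end of the blade, 90 mm along -x from its middle; facing out at the start.
- tray: Grey open parts tray, fixed, 180 x 130 x 30 mm, walls 4 mm; stands on the bench beside the stand, left or right. Origin: centre of its underside.
- socket_a: Steel deep socket standing in the tray, 34 mm diameter, 55 mm tall; leave alone. Origin: centre of its foot.
- socket_b: Steel socket standing in the tray, 42 mm diameter, 45 mm tall; leave alone. Origin: centre of its foot.
- oil_bottle: Gold oil bottle with blue cap, 80 mm diameter, 210 mm tall, on the left; leave alone. Origin: centre of its foot.
- oil_bottle2: Gold oil bottle with blue cap, 72 mm diameter, 200 mm tall, on the right; leave alone. Origin: centre of its foot.
- filter_can: Blue filter can with a broad white label, 76 mm diameter, 95 mm tall; leave alone. Origin: centre of its foot.
- spanner: Steel spanner 190 mm long lying flat beyond the stand; leave alone. Origin: under its middle.
- mallet: Hammer 260 mm long lying flat on the far right; leave alone. Origin: under its middle.
Things that resemble listed ones, but are neither listed nor needed, are in the scene too. Of the things that look like the blade, the largest one is meant.

How it is judged (in metres and radians):
On the way, in this order (a step that is already met when the one before it is completed fails the run):
1. the blade is drawn right out of the holder (its nearer end is clear of the mouth) (x of each of fresh_tip, used_tip in the frame of holder above 0.003 m), for 0.1 s.
2. the used end enters the slot by 20 mm or more, fresh end outward (x of used_tip in the frame of holder below -0.02 m and y of used_tip in the frame of holder between -0.01 and 0.01 m and z of used_tip in the frame of holder between -0.01 and 0.01 m and x of fresh_tip in the frame of holder above 0.05 m), for 0.1 s.
At the end, for the whole second after the job is handed in: The blade is in the holder with its used end in the slot and its fresh end out, home to within 4 mm (middle less than 28 mm out from the mouth along the slot), within 6 mm of the slot's axis in y and z and 0.1 rad of its direction, let go and at rest (x of blade in the frame of holder below 0.028 m and y of blade in the frame of holder between -0.006 and 0.006 m and z of blade in the frame of holder between -0.006 and 0.006 m and x of fresh_tip in the frame of holder above 0.1 m and x of used_tip in the frame of holder below -0.05 m and angle between the x axis of blade and the x axis of holder, either way round below 0.1 rad and linear speed of blade below 0.02 m/s and angular speed of blade below 0.2 rad/s); the robot touches nothing.
It fails at once if a bystander (bottle, can, spanner, hammer, socket) is moved by more than 30 mm (distance of any of oil_bottle, oil_bottle2, filter_can, spanner, mallet, socket_a, socket_b from where it was at the start of the episode above 0.03 m).
It also fails if it takes over 48 s, if anything falls off the work surface, if the arm or the gripper's body presses on something with over 40 N, if the wrist force passes 120 N, or if a joint passes its speed limit or range.

## Working session

There is one attempt and no reset: what is moved stays moved. The work goes in short steps, Python scripts to look and compute and a tool call to move; the robot and the scene stay as the last step left them, time stands still between calls to the robot, and variables do not carry over. Pictures are saved under pics/ and viewed, about 8 in all and at most 12, crops included, and the job is handed in when it is done.

Besides the shell and the picture viewer there is one more tool, called in YAML: its name, and indented under it one key for each argument. drive_tool: Moves the arm, as the interface text tells. Its arguments: {"type":"object","properties":{"deltas":{"type":"array"},"jaw":{"type":"number"},"force":{"type":"number"}},"required":["deltas"]}

```bash
ls; mkdir -p pics; python3 - <<'E'
from rig import r,cams,job
import cv2,numpy as np
print(r.sense())
for n in("side","top"):
    p,d=cams.grab_frame(n); cv2.imwrite(f"pics/{n}0.png",p[:,:,::-1]); np.save(f"pics/{n}0.npy",d)
    c=cams.camera_params(n); print(n,c); cv2
E
```

```text
pics
{'clock': 0.0, 'qpos': array([ 1.31458176e+00,  3.53685803e-01,  1.63413446e+00, -2.86844939e-05,
        1.15518540e+00, -2.41856033e-03]), 'qvel': array([ 0.00012081,  0.00093985, -0.00101248, -0.00071217, -0.00054344,
        0.00031752]), 'joint_efforts': array([ 1.92934249e-04, -6.05245042e+01, -3.42065799e+01, -2.74845047e-05,
        9.38231475e-03, -3.86122878e-06]), 'eef_pos': array([156.83062616, 604.53878907, 247.53800143]), 'tcp_rot': array([-3.14017959e+00,  2.28086713e-05,  2.88780826e+00]), 'contact_force': array([ 0.48741032,  0.10911489, -0.11647516]), 'wrist_torque': array([-0.00180689, -0.05532079,  0.04534209]), 'opening': 1.000959818176983}
side {'fx': 420.99146700417776, 'fy': 420.99146700417776, 'cx': 282.3488987235351, 'cy': 205.90989141574906, 'k1': -0.10602257549315644, 'R': array([[ 0.99064549, -0.13453819, -0.02282504],
       [-0.09146669, -0.53052563, -0.84271965],
       [ 0.1012687 ,  0.83692415, -0.53786858]]), 't': array([-498.55910669,  150.14752422, 1428.35741587])}
top {'fx': 413.80959919226706, 'fy': 413.80959919226706, 'cx': 283.8784860856575, 'cy': 204.49137064889896, 'k1': -0.05695852108990344, 'R': array([[ 1.61351405e-03, -9.99936017e-01, -1.11963867e-02],
       [-9.90620530e-01, -6.84909177e-05, -1.36641726e-01],
       [ 1.36632216e-01,  1.13118439e-02, -9.90557257e-01]]), 't': array([   8.57266924,  516.30652493, 1225.66946022])}
```

```bash
python3 - <<'E'
import cv2,numpy as np
a=cv2.imread("pics/side0.png");b=cv2.imread("pics/top0.png")
cv2.imwrite("pics/side0b.png",cv2.resize(a,(800,600),interpolation=cv2.INTER_CUBIC))
cv2.imwrite("pics/top0b.png",cv2.resize(b,(800,600),interpolation=cv2.INTER_CUBIC))
E
```

```text
(no output)
```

View pics/side0b.png

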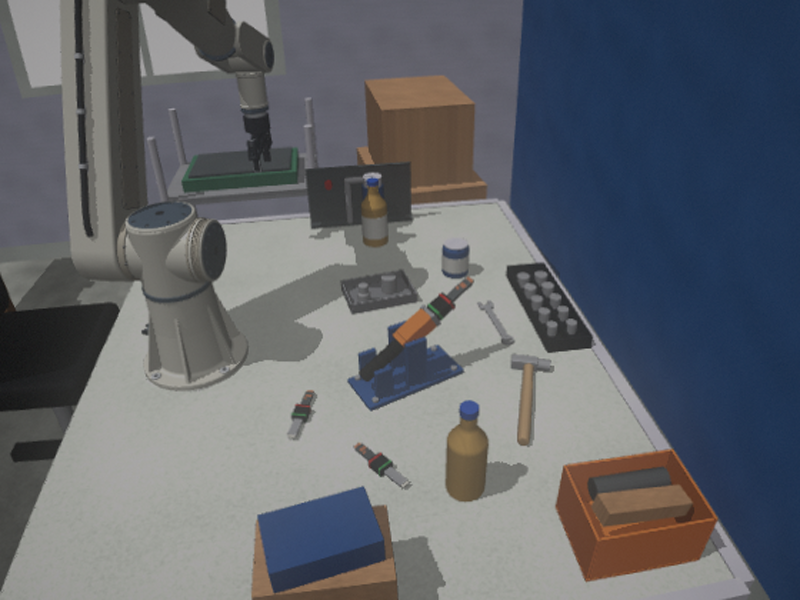

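View pics/top0b.png

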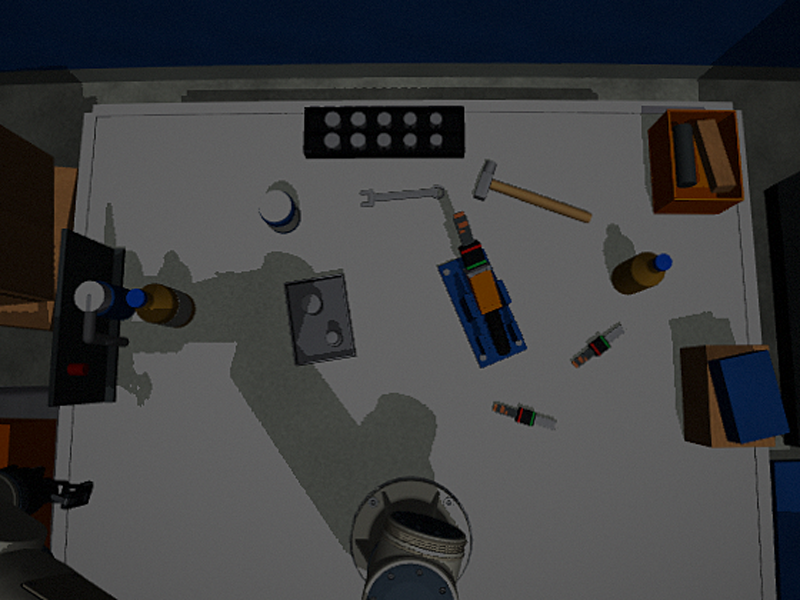

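The side view shows three candidates for the blade (800x600 pixels): the one in the blue stand at (455,295), and loose ones on the bench at (302,412) and (382,466). By the description it is the one in the stand, with the copper end up and out at about (470,284), and it is the largest. In the top view its grip block is at (471,255) and its tip at (460,214). I'll check this in a crop and measure.

```bash
cat > h.py <<'E'
import numpy as np,cv2
from rig import r,cams,job
def world(c,u,v,d):
    K=np.array([[c["fx"],0,c["cx"]],[0,c["fy"],c["cy"]],[0,0,1]])
    # camera draws ray*(1+k1 r^2): same as opencv k1
    p=cv2.undistortPoints(np.array([[[u,v]]],float),K,np.array([c["k1"],0,0,0]))[0,0]
    return c["R"].T@(np.array([p[0]*d,p[1]*d,d])-c["t"])
def pts(c,D,mask):
    K=np.array([[c["fx"],0,c["cx"]],[0,c["fy"],c["cy"]],[0,0,1]])
    v,u=np.nonzero(mask&(D>0)); d=D[v,u]
    p=cv2.undistortPoints(np.stack([u,v],1)[:,None].astype(float),K,np.array([c["k1"],0,0,0]))[:,0]
    return (np.column_stack([p*d[:,None],d])-c["t"])@c["R"]
def project(c,X):
    K=np.array([[c["fx"],0,c["cx"]],[0,c["fy"],c["cy"]],[0,0,1]])
    return cv2.projectPoints(np.atleast_2d(X).astype(float),cv2.Rodrigues(c["R"])[0],c["t"],K,np.array([c["k1"],0,0,0]))[0][:,0]
E
python3 - <<'E'
from h import *
for n,box in(("top",(290,135,90,130)),("side",(235,185,110,110))):
    im=cv2.imread(f"pics/{n}0.png");D=np.load(f"pics/{n}0.npy");c=cams.camera_params(n)
    x,y,w,h=box; cr=im[y:y+h,x:x+w]
    cv2.imwrite(f"pics/{n}c.png",cv2.resize(cr,None,fx=4.5,fy=4.5,interpolation=cv2.INTER_CUBIC))
    m=np.zeros(D.shape,bool);m[y:y+h,x:x+w]=1
    hsv=cv2.cvtColor(im,cv2.COLOR_BGR2HSV)
    org=m&(hsv[...,0]>4)&(hsv[...,0]<18)&(hsv[...,1]>190)&(hsv[...,2]>90)
    blue=m&(hsv[...,0]>105)&(hsv[...,0]<125)&(hsv[...,1]>130)
    P=pts(c,D,org);print(n,"orange",len(P),P.mean(0).round(1));
    B=pts(c,D,blue);B=B[(B[:,2]>-5)&(B[:,2]<25)]
    rc=cv2.minAreaRect(B[:,:2].astype(np.float32));print("base",len(B),rc,cv2.boxPoints(rc).round())
    u,s,vt=np.linalg.svd(P-P.mean(0),full_matrices=False);print(vt.round(3),s.round())
a=cv2.imread("pics/topc.png");b=cv2.imread("pics/sidec.png")
h=max(a.shape[0],b.shape[0])
f=lambda i:cv2.copyMakeBorder(i,0,h-i.shape[0],0,0,cv2.BORDER_CONSTANT)
o=np.hstack([f(a),f(b)]);o=cv2.resize(o,None,fx=800/o.shape[1],fy=800/o.shape[1]);print(o.shape,a.shape,b.shape);cv2.imwrite("pics/c.png",np.clip(o*1.5,0,255))
E
```

```text
top orange 408 [ 512.5 -144.7  142.6]
base 1153 ((488.1270751953125, -156.57113647460938), (238.52352905273438, 112.04895782470703), 22.524127960205078) [[ 357. -151.]
 [ 399. -254.]
 [ 620. -163.]
 [ 577.  -59.]]
[[-0.832 -0.339 -0.439]
 [-0.379  0.925  0.004]
 [-0.405 -0.169  0.899]] [897. 229.  55.]Traceback (most recent call last):
  File "<stdin>", line 10, in <module>
  File "h.py", line 11, in pts
    p=cv2.undistortPoints(np.stack([u,v],1)[:,None].astype(float),K,np.array([c["k1"],0,0,0]))[:,0]
      ~~~~~~~~~~~~~~~~~~~^^^^^^^^^^^^^^^^^^^^^^^^^^^^^^^^^^^^^^^^^^^^^^^^^^^^^^^^^^^^^^^^^^^^^
cv2.error: OpenCV(4.12.0) /io/opencv/modules/calib3d/src/undistort.dispatch.cpp:347: error: (-215:Assertion failed) CV_IS_MAT(_src) && CV_IS_MAT(_dst) && (_src->rows == 1 || _src->cols == 1) && (_dst->rows == 1 || _dst->cols == 1) && _src->cols + _src->rows - 1 == _dst->rows + _dst->cols - 1 && (CV_MAT_TYPE(_src->type) == CV_32FC2 || CV_MAT_TYPE(_src->type) == CV_64FC2) && (CV_MAT_TYPE(_dst->type) == CV_32FC2 || CV_MAT_TYPE(_dst->type) == CV_64FC2) in function 'cvUndistortPointsInternal'
```

```bash
python3 - <<'E'
from h import *
a=cv2.imread("pics/topc.png");b=cv2.resize(cv2.imread("pics/side0.png")[185:290,235:345],None,fx=3.5,fy=5.57)
b=cv2.resize(cv2.imread("pics/side0.png")[185:290,265:345],None,fx=4.5,fy=4.5,interpolation=cv2.INTER_CUBIC)
b=cv2.copyMakeBorder(b,0,a.shape[0]-b.shape[0],0,0,cv2.BORDER_CONSTANT)
cv2.imwrite("pics/c.png",np.clip(np.hstack([a,b]).astype(float)*1.6,0,255))
# check of model on images
yaw=np.radians(22.5);c,s=np.cos(yaw),np.sin(yaw)
R=np.array([[.866*c,-s,-.5*c],[.866*s,c,-.5*s],[.5,0,.866]])
M=np.array([488.1+70*c,-156.6+70*s,150.]);print("mouth",M,"mid",M+25*R[:,0])
for n in("top","side"):
    D=np.load(f"pics/{n}0.npy");cp=cams.camera_params(n)
    for x,z in((25,12),(50,4),(100,4),(112,2.5)):
        X=M+R@[x,0,z]; p=project(cp,X)[0]; d=D[int(round(p[1])),int(round(p[0]))]
        print(n,x,p.round(1),"meas-model",(world(cp,*p,d)-X)@R)
E
```

```text
mouth [ 552.77156728 -129.81215973  150.        ] mid [ 572.77355915 -121.52706342  162.5       ]
top 25 [331.9 179.2] meas-model [-0.96937923 -0.453677   -2.42762127]
top 50 [328.4 170.3] meas-model [-1.19011206 -0.59253783 -3.19497571]
top 100 [322.9 153.6] meas-model [-0.96798919 -0.55248451 -2.97900744]
top 112 [321.4 149.4] meas-model [-0.61405344 -0.36323312 -1.96135456]
side 25 [307.2 211.9] meas-model [-0.17483654 -0.9891952   1.00244519]
side 50 [314.2 207.9] meas-model [-1.31987274 -6.45366504  6.59745782]
side 100 [326.  197.1] meas-model [-0.02772788 -0.1066239   0.10899956]
side 112 [328.9 194.8] meas-model [ 0.56330846  2.06051563 -2.10985866][ WARN:0@1.596] global loadsave.cpp:1063 imwrite_ Unsupported depth image for selected encoder is fallbacked to CV_8U.
```

View pics/c.png

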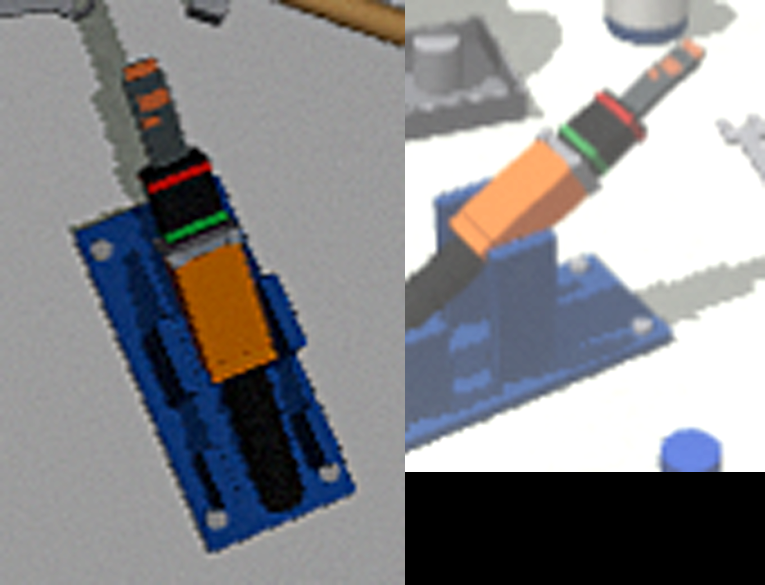

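drive_tool:
  deltas:
    - [0,0,-3,-0.12]
    - [0,0,-3,-0.12]
    - [0,0,-3,-0.12]
    - [0,0,0,-0.12]
    - [0,0,0,-0.12]
    - [0,0,0,-0.046]

```text
clock: 0.6
eef_pos: [156.9, 605.0, 338.7]
tcp_rot: [3.141, 0.0, -2.742]
contact_force: [0.2, -0.2, -0.1]
opening: 0.999
```

The crop confirms it: the copper-stained end faces out at (145,75), the red band is outward and the green band is next to the steel rim. The model fits both depth images to about 3 mm. Now moving above it.

drive_tool:
  deltas:
    - [-0.42,-3.46,0,0]
    - [-0.42,-3.46,0,0]
    - [-0.42,-3.46,0,0]
    - [-0.42,-3.46,0,0]
    - [-0.42,-3.46,0,0]
    - [-0.42,-3.46,0,0]
    - [-0.42,-3.46,0,0]
    - [-0.42,-3.46,0,0]
    - [-0.42,-3.46,0,0]
    - [-0.42,-3.46,0,0]
    - [-0.42,-3.46,0,0]
    - [-0.42,-3.46,0,0]

```text
clock: 1.6
eef_pos: [362.5, 238.9, 338.2]
tcp_rot: [-3.142, -0.0, -2.749]
contact_force: [0.8, 0.1, -0.2]
opening: 0.999
```

drive_tool:
  deltas:
    - [-0.42,-3.46,0,0]
    - [-0.42,-3.46,0,0]
    - [-0.42,-3.46,0,0]
    - [-0.42,-3.46,0,0]
    - [-0.42,-3.46,0,0]
    - [-0.42,-3.46,0,0]
    - [-0.42,-3.46,0,0]
    - [-0.42,-3.46,0,0]
    - [-0.42,-3.46,0,0]
    - [-0.42,-3.46,0,0]
    - [-0.42,-3.46,0,0]
    - [-0.42,-3.46,0,0]

```text
clock: 2.6
eef_pos: [567.8, -125.6, 337.9]
tcp_rot: [3.141, -0.0, -2.75]
contact_force: [-0.3, 1.0, -0.7]
opening: 1.0
```

drive_tool:
  deltas:
    - [0,0,1,0]
    - [0,0,0,0]

```text
clock: 2.77
eef_pos: [566.9, -125.0, 325.9]
tcp_rot: [3.14, -0.003, -2.752]
contact_force: [-0.7, 1.0, -0.1]
opening: 1.001
```

```bash
python3 - <<'E'
from h import *
s=r.sense();print(s["eef_pos"],s["tcp_rot"],s["qpos"].round(3))
c=cams.camera_params("wrist");p,D=cams.grab_frame("wrist");np.save("pics/w1.npy",D)
cv2.imwrite("pics/w1.png",np.clip(p[:,:,::-1].astype(float)*1.5,0,255).astype(np.uint8))
np.savez("pics/w1c.npz",**c)
yaw=np.radians(22.5);cc,ss=np.cos(yaw),np.sin(yaw)
R=np.array([[.866*cc,-ss,-.5*cc],[.866*ss,cc,-.5*ss],[.5,0,.866]]);M=np.array([552.8,-129.8,150])
P=(pts(c,D,D>0)-M)@R
for lo,hi in((-60,-10),(4,46),(55,75),(80,105)):
    q=P[(P[:,0]>lo)&(P[:,0]<hi)&(abs(P[:,1])<45)&(P[:,2]>-2)&(P[:,2]<30)]
    if len(q): print(lo,hi,len(q),"y",np.percentile(q[:,1],[1,99]).round(1),"z",np.percentile(q[:,2],[50,90]).round(1))
q=P[(abs(P[:,1])<8)&(P[:,2]>-8)&(P[:,2]<10)];print("tip",np.percentile(q[:,0],[99.5,100]))
E
```

```text
[ 566.93483385 -125.01311968  325.92131339] [ 3.13959714e+00 -2.74494912e-03 -2.75189736e+00] [-0.22   0.221  1.638  0.     1.286 -2.18 ]
-60 -10 2717 y [-37.2  41.6] z [14.4 15.3]
4 46 2107 y [-16.8  22.3] z [ 9.3 10.3]
55 75 602 y [-8.8 14. ] z [1.1 1.9]
80 105 823 y [-8.7 14.5] z [1. 2.]
tip [112.99864366 113.1022561 ]
```

View pics/w1.png

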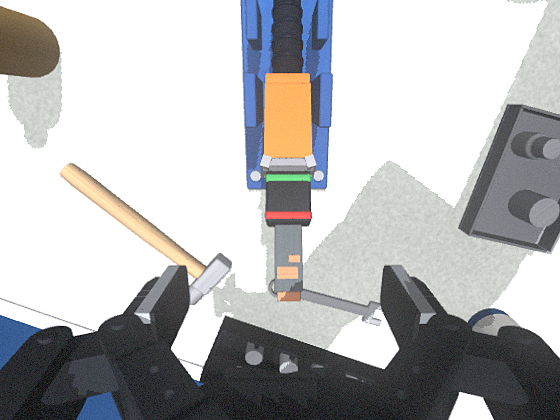

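The wrist picture shows the holder axis vertical at about x=288, with the grip block at (288,198) and the used tip at (288,298). The spanner and hammer lie well below. Corrections are about +3 mm in y and -2 mm in z. Descending.

drive_tool:
  deltas:
    - [-0.6,0.36,2.5,0]
    - [0,0,3,0]
    - [0,0,3,0]
    - [0,0,3,0]
    - [0,0,2.5,0]
    - [0,0,1.8,0]
    - [0,0,0.6,0]
    - [0,0,0,0]
    - [0,0,0,0]
  jaw: 0

```text
clock: 3.57
eef_pos: [571.9, -117.6, 165.3]
tcp_rot: [-3.141, 0.001, -2.749]
contact_force: [0.2, 0.1, -0.4]
opening: 1.003
```

drive_tool:
  deltas:
    - [0,0,0,0]
    - [0,0,0,0]
    - [0,0,0,0]
    - [0,0,0,0]
    - [0,0,0,0]
    - [0,0,0,0]
    - [0,0,0,0]
    - [0,0,0,0]
  jaw: 1
  force: 60

```text
clock: 4.23
eef_pos: [572.1, -118.4, 165.4]
tcp_rot: [-3.141, 0.001, -2.75]
contact_force: [-1.4, 0.6, 6.3]
opening: 0.458
```

drive_tool:
  deltas:
    - [-0.52,0,-0.3,0]
    - [-0.87,0,-0.5,0]
    - [-0.87,0,-0.5,0]
    - [-0.87,0,-0.5,0]
    - [-0.87,0,-0.5,0]
    - [-0.87,0,-0.5,0]
    - [-0.87,0,-0.5,0]
    - [-0.87,0,-0.5,0]
    - [-0.87,0,-0.5,0]
    - [-0.87,0,-0.5,0]
    - [0,0,0,0]
    - [0,0,0,0]

```text
clock: 5.23
eef_pos: [649.3, -86.0, 212.4]
tcp_rot: [-3.141, 0.0, -2.749]
contact_force: [-0.2, -0.1, -2.8]
opening: 0.459
```

```bash
cat > look.py <<'E'
import sys
from h import *
n=sys.argv[1]; cam=sys.argv[2] if len(sys.argv)>2 else "side"
print({k:v.round(2) if hasattr(v,"round") else v for k,v in r.sense().items() if k in("clock","eef_pos","tcp_rot","contact_force","opening")})
c=cams.camera_params(cam);p,D=cams.grab_frame(cam);np.save(f"pics/{n}.npy",D)
im=p[:,:,::-1].copy()
if cam=="side": im=cv2.resize(im[150:285,250:400],None,fx=4,fy=4,interpolation=cv2.INTER_CUBIC)
cv2.imwrite(f"pics/{n}.png",im)
np.savez(f"pics/{n}c.npz",**c)
# points in holder frame near slot plane
yaw=np.radians(22.5);cc,ss=np.cos(yaw),np.sin(yaw)
R=np.array([[.866*cc,-ss,-.5*cc],[.866*ss,cc,-.5*ss],[.5,0,.866]]);M=np.array([551.2,-127.6,147.1])
E
python3 look.py s1 side
```

```text
{'clock': 5.2333, 'eef_pos': array([649.31, -86.05, 212.42]), 'tcp_rot': array([-3.14,  0.  , -2.75]), 'contact_force': array([-0.17, -0.1 , -2.78]), 'opening': 0.459109169990302}
```

View pics/s1.png

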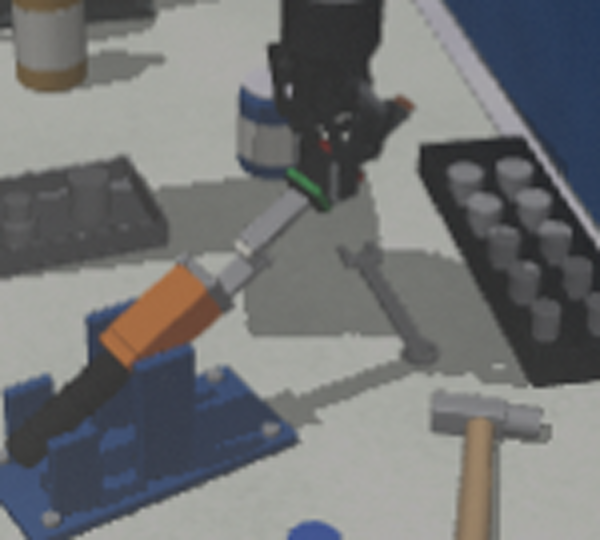

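The picture shows the blade fully out and held at its block, with the green band at (305,188) and the fresh tip at (245,245). The tongue juts out from the mouth at (240,275).

The tool can't tilt, so I'll pivot the blade in the jaws. Pressing the fresh shank down on the tongue's tip will swing that end up to about +30°, and then the 180° yaw gives the slot's slope.

drive_tool:
  deltas:
    - [-0.4,0,0.5,0]
    - [0,0,0.6,0]
    - [0,0,0.6,0]
    - [0,0,0.6,0]
    - [0,0,0.6,0]
    - [0,0,0.6,0]
    - [0,0,0.5,0]
    - [0,0,0,0]
  force: 30

```text
clock: 5.95
eef_pos: [652.8, -85.0, 171.8]
tcp_rot: [-3.141, 0.001, -2.749]
contact_force: [1.0, 0.1, 2.8]
opening: 0.457
```

drive_tool:
  deltas:
    - [0,0,0.6,0]
    - [0,0,0.6,0]
    - [0,0,0.6,0]
    - [0,0,0.6,0]
    - [0,0,0.6,0]
    - [0,0,0.6,0]
    - [0,0,0.5,0]
    - [0,0,0,0]

```text
clock: 6.62
eef_pos: [653.4, -85.0, 131.1]
tcp_rot: [-3.14, 0.002, -2.749]
contact_force: [4.2, 0.6, 3.0]
opening: 0.452
```

```bash
python3 look.py s2 side
```

```text
{'clock': 6.6167, 'eef_pos': array([653.43, -84.96, 131.08]), 'tcp_rot': array([-3.14,  0.  , -2.75]), 'contact_force': array([4.24, 0.62, 3.  ]), 'opening': 0.4524089015345449}
```

View pics/s2.png

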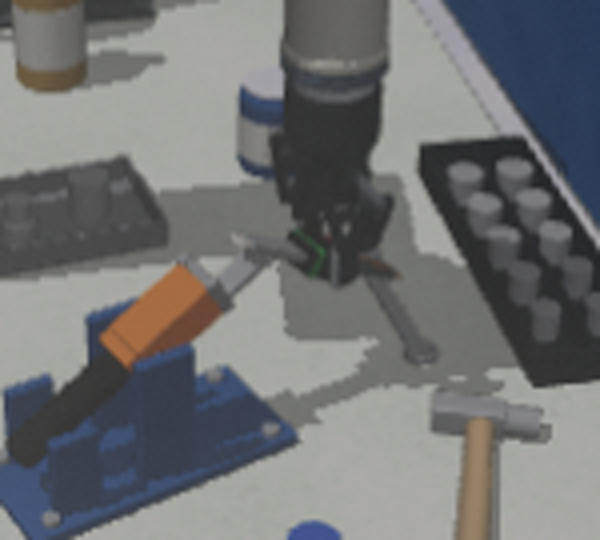

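```bash
cat > ang.py <<'E'
import sys
from h import *
c=cams.camera_params("side");yaw=np.radians(22.5);e=np.array([np.cos(yaw),np.sin(yaw),0]);n=np.array([-e[1],e[0],0])
o=r.sense()["eef_pos"];C=-c["R"].T@c["t"]
for a in sys.argv[1:]:
    u,v=map(float,a.split(","));
    d=world(c,250+u/4,150+v/4,1000)-C
    X=C+d*((o-C)@n)/(d@n);print(a,"h,z rel tcp",((X-o)@e).round(1),(X-o)[2].round(1),X.round(1))
E
python3 ang.py 236,236 398,274 303,268
python3 - <<'E'
# depth points around blade in side frame, in plane of the blade
from h import *
c=cams.camera_params("side");D=np.load("pics/s2.npy");o=r.sense()["eef_pos"]
yaw=np.radians(22.5);e=np.array([np.cos(yaw),np.sin(yaw),0]);n=np.array([-e[1],e[0],0])
P=pts(c,D,D>0)-o;q=np.column_stack([P@e,P@n,P[:,2]])
for lo,hi in((-95,-30),(30,95)):
    k=q[(q[:,0]>lo)&(q[:,0]<hi)&(abs(q[:,1])<14)&(abs(q[:,2])<75)]
    print(lo,len(k));print(k[np.argsort(k[:,0])][::max(1,len(k)//14)].round(0).tolist())
E
```

```text
236,236 h,z rel tcp -86.0 47.6 [ 574.  -117.8  178.8]
398,274 h,z rel tcp 78.0 -47.3 [725.5 -55.1  83.9]
303,268 h,z rel tcp -21.2 -5.5 [633.9 -93.  125.8]
-95 146
[[-95.0, -8.0, 7.0], [-92.0, 7.0, 16.0], [-87.0, -8.0, 45.0], [-85.0, 7.0, 21.0], [-83.0, -1.0, 21.0], [-80.0, -8.0, 20.0], [-78.0, 1.0, 48.0], [-75.0, -11.0, 20.0], [-72.0, -13.0, 27.0], [-68.0, -7.0, 27.0], [-64.0, -6.0, 25.0], [-56.0, 6.0, 34.0], [-49.0, -0.0, 31.0], [-39.0, -9.0, 25.0], [-32.0, -5.0, 20.0]]
30 38
[[31.0, -6.0, -13.0], [36.0, -11.0, -24.0], [37.0, -10.0, -21.0], [39.0, -13.0, -20.0], [40.0, -12.0, -25.0], [43.0, -2.0, -20.0], [44.0, 5.0, -20.0], [47.0, -3.0, -21.0], [50.0, -10.0, -29.0], [50.0, -4.0, -25.0], [52.0, -13.0, -28.0], [55.0, 2.0, -26.0], [58.0, -11.0, -32.0], [59.0, -10.0, -36.0], [60.0, 9.0, -28.0], [61.0, -12.0, -32.0], [62.0, -11.0, -37.0], [68.0, -9.0, -36.0], [69.0, -13.0, -35.0]]
```

The side view shows the blade tangent to the tongue tip, with the fresh tip at (236,236) up and the used tip at (398,274) down. The measured slope is 29–30°, and the blade's middle is about 4 mm toward the holder from the TCP. Now I'll lift and turn it by 180°.

drive_tool:
  deltas:
    - [0,0,-1.5,0]
    - [0,0,-2.5,0]
    - [0,0,-3,0]
    - [0,0,-3,0]
    - [0,0,-2,0.06]
    - [0,0,0,0.12]
    - [0,0,0,0.12]
    - [0,0,0,0.12]
    - [0,0,0,0.12]
    - [0,0,0,0.12]
    - [0,0,0,0.12]
    - [0,0,0,0.12]
  force: 60

```text
clock: 7.67
eef_pos: [651.6, -84.8, 250.0]
tcp_rot: [-3.141, -0.002, 2.628]
contact_force: [-0.1, 0.2, -2.7]
opening: 0.452
```

drive_tool:
  deltas:
    - [0,0,0,0.12]
    - [0,0,0,0.12]
    - [0,0,0,0.12]
    - [0,0,0,0.12]
    - [0,0,0,0.12]
    - [0,0,0,0.12]
    - [0,0,0,0.12]
    - [0,0,0,0.12]
    - [0,0,0,0.12]
    - [0,0,0,0.12]
    - [0,0,0,0.12]
    - [0,0,0,0.12]

```text
clock: 8.67
eef_pos: [651.6, -84.8, 249.9]
tcp_rot: [-3.139, 0.001, 1.188]
contact_force: [0.3, 0.4, -2.8]
opening: 0.456
```

drive_tool:
  deltas:
    - [0,0,0,0.12]
    - [0,0,0,0.12]
    - [0,0,0,0.12]
    - [0,0,0,0.12]
    - [0,0,0,0.12]
    - [0,0,0,0.12]
    - [0,0,0,0.08]
    - [0,0,0,0]
    - [0,0,0,0]

```text
clock: 9.42
eef_pos: [651.8, -84.8, 250.3]
tcp_rot: [-3.141, 0.001, 0.396]
contact_force: [-0.8, -0.7, -3.3]
opening: 0.455
```

```bash
python3 look.py s3 side
```

```text
{'clock': 9.4167, 'eef_pos': array([651.83, -84.81, 250.32]), 'tcp_rot': array([-3.14,  0.  ,  0.4 ]), 'contact_force': array([-0.77, -0.69, -3.27]), 'opening': 0.45494395257500114}
```

View pics/s3.png

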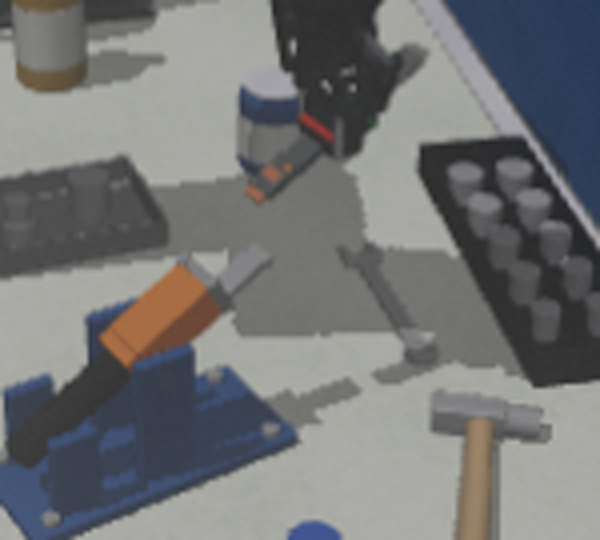

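The blade is turned: the used copper tip at (256,190) points down toward the mouth and the fresh tip is at about (418,58). Computing its slope and offset.

```bash
python3 ang.py 256,190 416,58 ; python3 - <<'E'
from h import *
import cv2
o=r.sense()["eef_pos"];c=np.load("pics/s3c.npz");D=np.load("pics/s3.npy")
yaw=np.radians(22.5);e=np.array([np.cos(yaw),np.sin(yaw),0]);n=np.array([-e[1],e[0],0])
P=pts(c,D,D>0)-o;q=np.column_stack([P@e,P@n,P[:,2]])
for lo,hi in((-95,-30),(45,95)):
    k=q[(q[:,0]>lo)&(q[:,0]<hi)&(abs(q[:,1])<14)&(abs(q[:,2]-.577*q[:,0])<20)]
    print(len(k),np.polyfit(k[:,0],k[:,2],1),k.min(0),k.max(0))
# tongue tip & mouth check: orange + steel points in holder frame
M=np.array([551.2,-127.6,147.1]);R=np.column_stack([.866*e+[0,0,.5],n,-.5*e+[0,0,.866]])
H=(pts(c,D,D>0)-M)@R
for lo,hi in((-60,-12),(-7,-1),(12,42)):
    k=H[(H[:,0]>lo)&(H[:,0]<hi)&(abs(H[:,1])<40)&(H[:,2]>-40)&(H[:,2]<30)]
    t=k[k[:,2]>np.percentile(k[:,2],60)]
    print(lo,len(k),"y",np.percentile(k[:,1],[2,98]),"ztop",np.percentile(k[:,2],[80,95]))
E
```

```text
256,190 h,z rel tcp -66.6 -36.6 [ 590.5 -110.3  213.9]
416,58 h,z rel tcp 81.7 35.2 [727.5 -53.6 285.7]
107 [0.54780931 3.57008943] [-73.4853343  -13.96085374 -40.12255235] [-30.60930391  12.12990817 -10.40883612]
45 [0.477802   3.55953642] [ 53.13275849 -13.88816743  25.93178654] [86.31825573  7.98298248 44.70477465]
-60 271 y [-36.20905279  24.42961053] ztop [19.24042088 20.69646098]
-7 37 y [-25.75454764  21.90455665] ztop [20.36418622 22.41051508]
12 65 y [-13.84090445  12.81042903] ztop [-9.1142502  -7.90421664]
```

```bash
python3 - <<'E'
from h import *
# top view: tip of blade and tongue in holder frame, before any further move
c=cams.camera_params("top");p,D=cams.grab_frame("top");o=r.sense()["eef_pos"]
yaw=np.radians(22.5);e=np.array([np.cos(yaw),np.sin(yaw),0]);n=np.array([-e[1],e[0],0])
M=np.array([551.2,-127.6,147.1]);R=np.column_stack([.866*e+[0,0,.5],n,-.5*e+[0,0,.866]])
W=pts(c,D,D>0);H=(W-M)@R
for nm,lo,hi,zl,zh in(("orange",-60,-12,5,30),("tongue",10,45,-25,-5)):
    k=H[(H[:,0]>lo)&(H[:,0]<hi)&(abs(H[:,1])<25)&(H[:,2]>zl)&(H[:,2]<zh)]
    print(nm,len(k),"y",np.percentile(k[:,1],[2,50,98]).round(1),"z",np.percentile(k[:,2],[10,50,90]).round(1),"xmax",k[:,0].max().round(1))
q=np.column_stack([(W-o)@e,(W-o)@n,W[:,2]-o[2]])
k=q[(q[:,0]<-40)&(q[:,0]>-95)&(abs(q[:,1])<25)&(abs(q[:,2]-.577*q[:,0])<25)]
print("shank",len(k),np.percentile(k[:,1],[2,50,98]),k[:,0].min(),np.polyfit(k[:,0],k[:,2],1),np.polyfit(k[:,0],k[:,1],1))
E
```

```text
Traceback (most recent call last):
IndexError: index -1 is out of bounds for axis 0 with size 0
```

drive_tool:
  deltas:
    - [0,0.05,1.2,0]
    - [0,0,1.5,0]
    - [0,0,1,0]
    - [-0.87,0,0.5,0]
    - [-0.87,0,0.5,0]
    - [-0.87,0,0.5,0]
    - [-0.87,0,0.5,0]
    - [0,0,0,0]
    - [0,0,0,0]
  force: 40

```text
clock: 10.27
eef_pos: [620.1, -99.0, 194.5]
tcp_rot: [3.142, -0.0, 0.393]
contact_force: [1.0, 0.3, -2.3]
opening: 0.458
```

```bash
python3 look.py s4 side
```

```text
{'clock': 10.2667, 'eef_pos': array([620.07, -98.97, 194.52]), 'tcp_rot': array([ 3.14, -0.  ,  0.39]), 'contact_force': array([ 0.97,  0.29, -2.29]), 'opening': 0.4580866302953155}
```

View pics/s4.png

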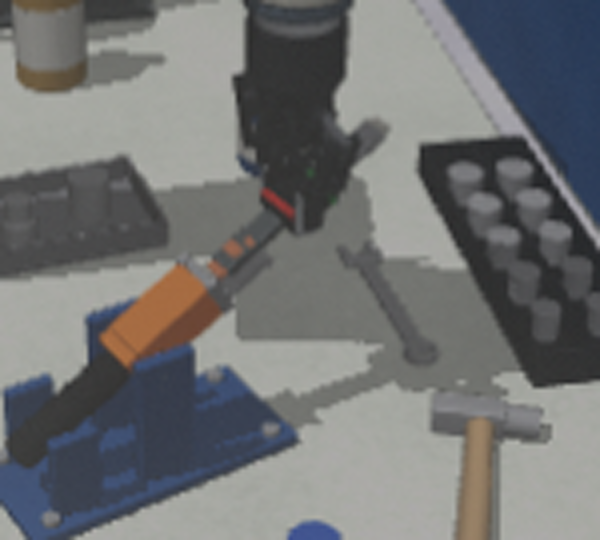

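The tip is in line and just at the mouth, near (215,270), with no contact force. Pushing in gently.

drive_tool:
  deltas:
    - [-0.52,0,0.3,0]
    - [-0.52,0,0.3,0]
    - [-0.52,0,0.3,0]
    - [-0.52,0,0.3,0]
    - [0,0,0,0]

```text
clock: 10.73
eef_pos: [599.9, -106.8, 181.3]
tcp_rot: [-3.141, 0.002, 0.394]
contact_force: [-0.2, 0.5, -4.4]
opening: 0.46
```

drive_tool:
  deltas:
    - [-0.52,0,0.3,0]
    - [-0.52,0,0.3,0]
    - [-0.52,0,0.3,0]
    - [-0.52,0,0.3,0]
    - [0,0,0,0]

```text
clock: 11.15
eef_pos: [580.7, -114.8, 169.4]
tcp_rot: [-3.141, 0.001, 0.393]
contact_force: [-0.3, -1.5, -5.7]
opening: 0.46
```

drive_tool:
  deltas:
    - [-0.43,0,0.25,0]
    - [-0.43,0,0.25,0]
    - [0,0,0,0]

```text
clock: 11.4
eef_pos: [573.2, -118.1, 164.7]
tcp_rot: [-3.141, 0.001, 0.394]
contact_force: [-0.1, -0.1, -5.0]
opening: 0.452
```

drive_tool:
  deltas:
    - [0,0,0,0]
    - [0,0,0,0]
    - [0,0,0,0]
    - [0,0,0,0]
    - [0,0,-1,0]
    - [0,0,-2,0]
    - [0,0,-3,0]
    - [0,0,-3,0]
    - [0,0,-3,0]
    - [0,0,0,0]
  jaw: 0

```text
clock: 12.23
eef_pos: [577.1, -118.4, 292.6]
tcp_rot: [3.136, -0.008, 0.394]
contact_force: [-0.2, -0.3, 1.2]
opening: 1.002
```

```bash
python3 look.py s5 side; python3 - <<'E'
from h import *
c=cams.camera_params("wrist");p,D=cams.grab_frame("wrist")
yaw=np.radians(22.5);e=np.array([np.cos(yaw),np.sin(yaw),0]);n=np.array([-e[1],e[0],0])
M=np.array([551.2,-127.6,147.1]);R=np.column_stack([.866*e+[0,0,.5],n,-.5*e+[0,0,.866]])
H=(pts(c,D,D>0)-M)@R
q=H[(abs(H[:,1])<8)&(abs(H[:,2])<10)&(H[:,0]>60)&(H[:,0]<150)];print("tip",np.percentile(q[:,0],[99,100]) if len(q) else 0)
for lo,hi in((4,46),(55,75),(80,105)):
    k=H[(H[:,0]>lo)&(H[:,0]<hi)&(abs(H[:,1])<30)&(H[:,2]>-6)&(H[:,2]<30)];print(lo,len(k),len(k) and (np.percentile(k[:,1],[1,99]),np.percentile(k[:,2],[50,90])))
im=cv2.imread("pics/s5.png");w=cv2.resize(p[:,:,::-1],(560,420))
im=cv2.resize(im,(466,420));cv2.imwrite("pics/c5.png",cv2.resize(np.hstack([im[:,:300],w[:,60:500]]),None,fx=1.08,fy=1.08))
E
```

```text
{'clock': 12.2333, 'eef_pos': array([ 577.12, -118.39,  292.63]), 'tcp_rot': array([ 3.14, -0.01,  0.39]), 'contact_force': array([-0.18, -0.27,  1.21]), 'opening': 1.0020463689186838}
tip [116.24021842 116.78553009]
4 1785 (array([-18.94993549,  20.60006311]), array([11.78016274, 12.43442242]))
55 702 (array([-10.78348378,  12.65790316]), array([3.48743381, 4.16388017]))
80 1165 (array([-10.78369566,  12.6012856 ]), array([3.32811518, 4.04331443]))
```

View pics/c5.png

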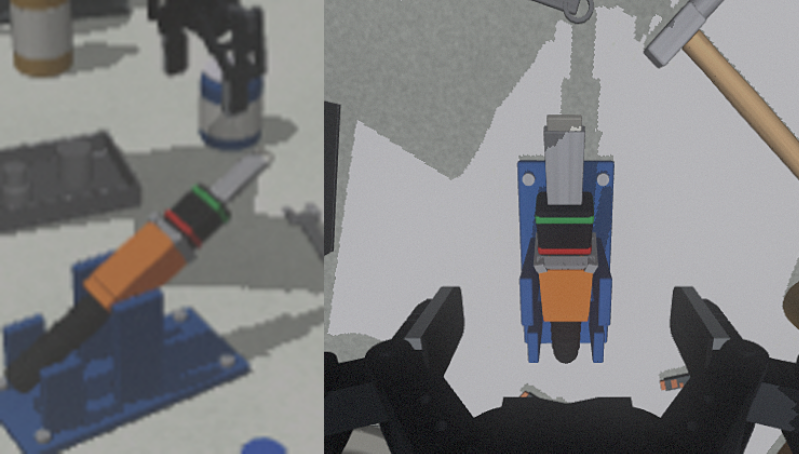

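The fresh end is out, with its bright tip at (563,122) in the wrist half of the picture. The red band sits against the rim at (566,252). The depth reading puts the middle around 24–28 mm, which is not certain enough, so I'll regrip slightly farther out and push until it stops.

drive_tool:
  deltas:
    - [0.2,0,2,0]
    - [0,0,3,0]
    - [0,0,3,0]
    - [0,0,2.5,0]
    - [0,0,1.5,0]
    - [0,0,0,0]
    - [0,0,0,0]
  jaw: 0

```text
clock: 12.92
eef_pos: [575.0, -116.8, 164.0]
tcp_rot: [-3.14, 0.003, 0.394]
contact_force: [-1.0, -0.1, 0.2]
opening: 1.003
```

drive_tool:
  deltas:
    - [0,0,0,0]
    - [0,0,0,0]
    - [0,0,0,0]
    - [0,0,0,0]
    - [0,0,0,0]
    - [0,0,0,0]
    - [0,0,0,0]
    - [0,0,0,0]
  jaw: 1
  force: 40

```text
clock: 13.58
eef_pos: [576.6, -117.2, 166.5]
tcp_rot: [3.141, -0.001, 0.394]
contact_force: [-2.0, 0.0, 6.1]
opening: 0.456
```

drive_tool:
  deltas:
    - [-0.09,0,0.05,0]
    - [-0.09,0,0.05,0]
    - [-0.09,0,0.05,0]
    - [0,0,0,0]

```text
clock: 13.92
eef_pos: [576.5, -117.3, 166.4]
tcp_rot: [3.14, -0.007, 0.393]
contact_force: [4.9, 7.0, 11.3]
opening: 0.458
```

drive_tool:
  deltas:
    - [-0.17,0,0.1,0]
    - [-0.17,0,0.1,0]
    - [0,0,0,0]

```text
clock: 14.17
eef_pos: [576.4, -117.5, 166.3]
tcp_rot: [3.139, -0.014, 0.392]
contact_force: [11.4, 15.3, 19.6]
opening: 0.461
```

It stays put under 27 N along the slot, so the blade is against the stop. Relaxing, releasing and lifting.

drive_tool:
  deltas:
    - [0.6,0,-0.35,0]
    - [0,0,0,0]

```text
clock: 14.33
eef_pos: [577.4, -116.9, 166.9]
tcp_rot: [3.14, -0.002, 0.394]
contact_force: [-0.9, -1.1, 8.7]
opening: 0.464
```

drive_tool:
  deltas:
    - [0,0,0,0]
    - [0,0,0,0]
    - [0,0,0,0]
    - [0,0,0,0]
    - [0,0,0,0]
    - [0,0,-1,0]
    - [0,0,-2,0]
    - [0,0,-3,0]
    - [0,0,-3,0]
    - [0,0,-3,0]
    - [0,0,0,0]
    - [0,0,0,0]
  jaw: 0

```text
clock: 15.33
eef_pos: [576.9, -117.4, 287.9]
tcp_rot: [3.139, -0.004, 0.394]
contact_force: [-0.1, 0.4, -0.1]
opening: 0.999
```

drive_tool:
  deltas:
    - [0,0,0,0]
    - [0,0,0,0]
    - [0,0,0,0]
    - [0,0,0,0]

```text
clock: 15.67
eef_pos: [575.4, -117.0, 284.2]
tcp_rot: [-3.14, 0.002, 0.394]
contact_force: [-0.7, -0.1, -0.2]
opening: 1.0
```

```bash
python3 look.py s6 wrist; python3 - <<'E'
from h import *
yaw=np.radians(22.5);e=np.array([np.cos(yaw),np.sin(yaw),0]);n=np.array([-e[1],e[0],0])
M=np.array([551.2,-127.6,147.1]);R=np.column_stack([.866*e+[0,0,.5],n,-.5*e+[0,0,.866]])
c=np.load("pics/s6c.npz");D=np.load("pics/s6.npy");H=(pts(c,D,D>0)-M)@R
q=H[(abs(H[:,1])<8)&(abs(H[:,2])<10)&(H[:,0]>60)&(H[:,0]<150)];print("tip",q[:,0].max())
k=H[(H[:,0]>55)&(H[:,0]<105)&(abs(H[:,1])<20)&(H[:,2]>-4)&(H[:,2]<12)];print(np.polyfit(k[:,0],k[:,2],1),np.polyfit(k[:,0],k[:,1],1))
b=H[(H[:,0]>-5)&(H[:,0]<60)&(abs(H[:,1])<4)&(H[:,2]>8)&(H[:,2]<30)]
for x in range(-4,60,2):
    z=b[(b[:,0]>=x)&(b[:,0]<x+2)][:,2]
    if len(z):print(x,z.mean().round(1),end="; ")
im=cv2.imread("pics/s6.png")
p=project(c,M+R@[30,0,5])[0].astype(int);print(p)
cv2.imwrite("pics/s6z.png",cv2.resize(im[max(0,p[1]-110):p[1]+90,p[0]-80:p[0]+80],None,fx=3,fy=3,interpolation=cv2.INTER_CUBIC))
E
```

```text
{'clock': 15.6667, 'eef_pos': array([ 575.43, -117.04,  284.16]), 'tcp_rot': array([-3.14,  0.  ,  0.39]), 'contact_force': array([-0.66, -0.09, -0.18]), 'opening': 1.0003948790416048}
tip 116.98541821592038
[-0.00698021  3.93275696] [-0.00174474  0.53437627]
-4 17.5; -2 16.5; 0 13.9; 2 13.2; 4 11.9; 6 12.3; 8 12.4; 10 11.9; 12 11.7; 14 11.8; 16 11.8; 18 11.9; 20 11.6; 22 11.8; 24 11.7; 26 11.6; 28 11.7; 30 11.5; 32 11.6; 34 11.6; 36 11.8; 38 11.6; 40 11.8; 42 12.2; 44 11.7; 46 11.5; 48 9.9; 50 9.3; [285 210]
```

View pics/s6z.png

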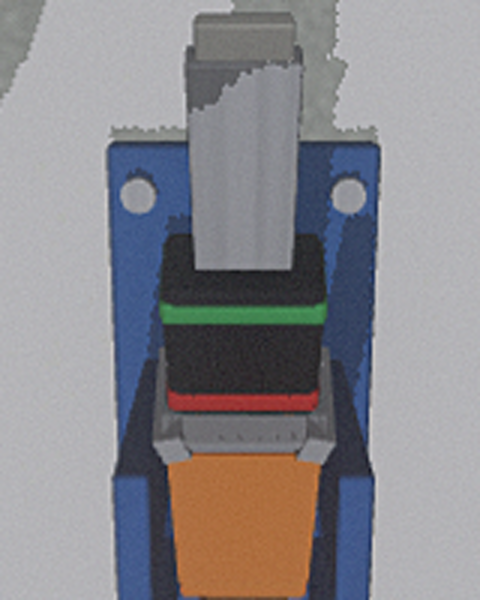

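The block's red end sits against the rim at (243,410) with no gap. The blade axis is within 0.01 rad of the slot, and the gripper is open and clear.

```bash
python3 -c "
from rig import job
print(job.sign_off())"
```

```text
the job is handed in; nothing more can be done
None
```

The blade is turned end for end and pushed fully home, with the bright unused end facing out. I let go of it, lifted the gripper clear and handed the job in at about 15.7 s; no verdict was reported.

**What I did:** I drew the blade straight out along the slot. The drive tool can't tilt, so I pressed the fresh shank on the holder's tongue tip to pivot the blade about 60° in the jaws. Then I turned it 180° and slid the used end into the slot. Finally I regripped it and pushed until it stopped; it did not move under about 27 N.

**Last checks:**
- **Alignment:** the blade is within about 0.01 rad of the slot direction and about 0.5 mm of its axis sideways.
- **Home position:** the last wrist picture shows no gap between the grip block and the steel rim.
- **Gripper:** it is open, about 12 cm above, with no contact force.
- **Other objects:** I did not touch any of them, but I did not measure their positions again.

**Disagreement:** the cameras differed by 2–4 mm on the holder's height and position. The wrist camera's absolute reading put the blade's middle about 27 mm out instead of 24 (the limit is 28). I took it as home from the firm stop and the closed gap.

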